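# Key the filter cell onto the suction pump

## Robot

A 6-joint arm with a two-finger parallel gripper is mounted at the origin on a cart in front of the work surface, level with it; the furniture and walls round the work are solid. World frame = base frame: x ahead of the robot, y to its left, z up, the work surface at z = 0. Lengths are in mm, angles in degrees, forces in N, time in s.
With the tool pointing down it reaches from about 250 to 850 mm from the base axis. Payload 12.5 kg.
Tool frame: the origin (TCP) lies midway between the tips of the shut fingers; the grasp point (between the pads) lies 19 mm behind it (arm.hold_point_z is the distance from the TCP to the grasp point, in mm); z points along the fingers, y is the direction in which the jaws open and shut (so a half turn about z gives the same grasp; the last joint's range is limited). The gripper opens to 93 mm and grips with 3 to 60 N. Pads are 15 mm wide; open, the fingers measure 128 mm over their backs; the gripper's body (75 mm by 188 mm) begins 65 mm behind the grasp point.
Start: joints at [-68.388, 20.094, 94.641, -0, 65.266, -4.847], TCP at [245.074, -492.365, 218.633] pointing down, gripper open.
Joint ranges: [-157.81, 157.81], [-45, 120.19], [0.68, 151.7], [-89.99, 269.99], [4.06, 180], [-164.3, 164.3]. Speed limits (degrees/s): [127.2, 127.2, 159.86, 180, 180, 180].

## Interface

Orientations are given as [roll, pitch, yaw] about the fixed x, y, z axes, in that order (R = Rz(yaw) Ry(pitch) Rx(roll)).
In Python, from rig import arm gives the robot as it stands. The module is installed in compiled form; this text tells all that it offers.
- The arm moves only by the tool step_arm, never from a script. Its argument "deltas" is one flat list of numbers, 4 for each row, row after row: the shift along the tool's x, y, z each as a share of 0.2 m, from -1 to 1, then the turn about the tool's z as a share of 360 degrees, from -1 to 1. In form: [x, y, z, yaw, x, y, z, yaw, ...]. A call has 1 to 10 rows; each row is the pose to reach, as a shift and turn from the pose measured when the call began, along the tool's axes at that moment, turning the shorter way round; what a row does not reach only later rows make up. A row lasts 1/8 s, in which the tool goes at most 62.5 mm and 10.7 degrees, less where a joint would pass 70% of its speed; a pose out of reach is approached as far as the arm can. A call with a number of a shift or a turn outside -1 to 1 is refused whole. A call with a gripper value outside its range is refused whole. "jaw" is the closure, from -1 (fully open) to 1 (shut), so that 0 is half open, set as the call begins (left out, the last holds). The fingers move at their own pace and stop on an object; "newtons" is the grip in N (left out, the last holds). Time passes only in rows, so rows that repeat a pose let the fingers close. It gives the time, the measured TCP pose, the force and the opening at its end, in the units of the state.
- arm.read_state(): the state, without advancing time (a new reading comes with each control period).
- arm.get_image(name): name is "scene" or "top" or "wrist"; returns (picture, depth): 400x640x3 uint8, red, green, blue; 400x640 float32, mm along the optical axis (not along the pixel's ray), 0 where there is no reading.
- arm.camera_info(name): a dict with "mtx" (3x3 intrinsics, pixels), "origin" and "orientation" of the camera in the world. Camera axes: x right, y down, z forward; pixel columns grow to the right and rows downward; lengths in mm; the calibration is good to about 2 mm. A picture is of the moment at which its call begins: read the wrist's pose just before it. camera_info takes no time and is no camera call; for the wrist camera it gives the pose at the moment of the call.
- arm.close_job(): hands the job in, once; it reports no verdict.
The state is a dict: "t": time; "joints": joint angles; "joint_vel": joint speeds; "effort": joint torques, N m; "eef_pos": TCP position; "orientation": TCP orientation; "contact_force": force on the tool from outside, world axes, zero at the start; "torque": the same for the moment, N m; "finger_gap": opening from 0.0 (shut) to 1.0 (fully open).
Only numpy, scipy, OpenCV 4.12 (cv2) and the standard library are available. Lean on these libraries where they do the work, as an engineer would, in place of code of your own. Each camera call takes 0.05 s, during which the arm holds its last target.

## Task

Slide the blue-ringed filter cell forward out of its slot in the drying rack by its knurled collar, lower it into the steel turret of the suction pump and turn it there until its hidden keyway drops over the pin. Then push it fully home against the spring seal, collar down on the turret's rim, and finish while still gripping the collar and holding it pushed home, so that a colleague can close the bail; leave the yellow-ringed cell hanging in the rack and do not disturb the ointment jar, vial or tape roll.

Things in the scene. Friction and masses are not known exactly. Their poses are not given: they have to be found in the camera images.
- filter_cell: steel filter cell with a blue ring on top, 52 mm across, 70 mm tall (72 with its screen), 0.15 to 0.29 kg. Origin: centre of its underside, z along its axis. Skirt 0 to 30 mm up, diameter 38; waist 31 to 40 mm, diameter 24; knurled round collar 40 to 70 mm, diameter 52. It hangs upright, at any yaw, in one of the rack's two slots; either one
- collar (a point): centre of the blue-ringed cell's knurled collar, on its axis 55 mm above the cell's origin: the place to grip, diameter 52, collar from 15 mm below to 15 mm above this point. Gripped firmly, it carries the cell without slipping
- keyways (a point): centre of the same cell's underside. The skirt is hollow from below: bore 22.6 mm wide, 29 mm deep, with four keyways 7 mm wide cut in it at the cell's +x, +y, -x and -y sides, out of sight from above. The cross pin fits any opposite two, so the cell keys at every quarter turn
- spare_cell: the same kind of cell with a yellow ring on its top; it hangs in the other slot and stays there
- drying_rack: fixed drying rack of folded steel sheet. Origin: centre of its underside, x from the slots' open front to the back. Level top sheet 4 mm thick, its upper face 75 mm above the worktop, x = -35 to +60 mm, 170 mm wide in y. Two slots 28 mm wide at y = -40 and +40 mm, from the front edge to x = +15 mm. Only the cells' collars stand above the sheet
- rack_front (a point): middle of the front edge of the rack's top sheet, on its upper face, axes as the rack's. A cell's waist is in its slot, its collar rests on the sheet, its axis 35 to 47 mm behind this edge. It can be raised 5 mm in the slot; the skirt does not pass the slot, so it comes out only forward, along the rack's -x, and is free once its axis is 21 mm in front of the edge
- suction_pump: fixed low white suction pump. Origin: centre of its underside, x from front to back; case 220 x 170 mm in x and y, top 50 mm above the worktop. A steel turret stands 45 mm in front (-x) of the origin; behind it, 80 mm or more from the turret's axis, stand an overflow jar (highest part 131 mm above the worktop) and a gauge (100 mm)
- turret_mouth (a point): on the turret's upright axis at rim height, 98 mm above the worktop. Turret 60 mm across, its open well 47 mm across, 48 mm deep. Home: the collar's underside on this rim, cell origin 40 mm below this point. Not keyed, the cell stands on the pin with its collar 12 mm above the rim; keyed, it goes down 8 mm freely on to the spring seal, collar then 4 mm above the rim
- spigot_tip (a point): top of the round spigot in the well, 12 mm below the rim, diameter 20 mm with a 14 mm cone tip. A brass cross pin 4.4 mm thick, its top 27.8 mm below the rim, reaches 14.7 mm from the axis on two sides. Which way the pin points is not told and differs every time; this point's axes do not show it. A keyway drops over it within about 0.1 rad
- seal_top (a point): centre of the spring seal's upper face, 36 mm below the rim at rest. The keyed cell's underside meets it; it resists with 5 N, rising to 9 N over the last 4 mm to home, where the collar stops on the rim. Let go, the cell springs back up 4 mm
- ointment_jar: blue ointment jar, 36 mm across, 53 mm tall, origin at the centre of its underside; bystander
- vial: glass vial with dark cap, 29 mm across, 74 mm tall, origin at the centre of its underside; bystander
- tape_roll: roll of tape lying flat, 69 mm across, 25 mm tall, origin at the centre of its underside; bystander

How it is judged:
By the outcome, as a careful person would: the job done as asked, in the order asked, and still so for the second after the job is handed in, while the arm keeps its last pose, push and grip.
It also fails if it takes over 58 s, if anything falls off the work surface, if the arm or the gripper's body presses on something with over 40 N, if the wrist force passes 120 N, or if a joint passes its speed limit or range.

## Working session

There is one attempt and no reset: what is moved stays moved. The work goes in short steps, Python scripts to look and compute and a tool call to move; the robot and the scene stay as the last step left them, time stands still between calls to the robot, and variables do not carry over. Pictures are saved under pics/ and viewed, and the job is handed in when it is done.

Besides the shell and the picture viewer there is one more tool, called as name(argument=value, ...) on one line, values as JSON. step_arm: Moves the arm, as the interface text tells. Shift numbers are shares of 0.2 m and turn numbers shares of 360 degrees, none past 1 either way. Its arguments: {"type":"object","properties":{"deltas":{"type":"array","items":{"type":"number","minimum":-1,"maximum":1}},"jaw":{"type":"number"},"newtons":{"type":"number"}},"required":["deltas"]}

```bash
mkdir -p pics; cat > h.py <<'E'
import numpy as np,cv2
from rig import arm
from scipy.spatial.transform import Rotation as R
def cam(n):
    c=arm.camera_info(n); return c
def rot(o):
    o=np.array(o)
    return o if o.shape==(3,3) else R.from_euler('xyz',o,degrees=True).as_matrix()
def world(c,u,v,d):
    K=np.array(c['mtx']);p=np.linalg.inv(K)@np.array([u,v,1.])*d
    return rot(c['orientation'])@p+np.array(c['origin'])
def atz(c,u,v,z):
    K=np.array(c['mtx']);r=rot(c['orientation'])@np.linalg.inv(K)@np.array([u,v,1.]);o=np.array(c['origin'])
    return o+r*(z-o[2])/r[2]
def save(n,f):
    c=cam(n);i,d=arm.get_image(n);cv2.imwrite('pics/'+f+'.png',i[:,:,::-1]);np.savez(f+'.npz',i=i,d=d,mtx=c['mtx'],origin=c['origin'],orientation=c['orientation']);return c,i,d
E
python3 - <<'E'
from h import *
print(arm.read_state())
for n in ['top','scene']:
    c,i,d=save(n,n+'0');print(c)
E
```

```text
{'t': 0.0, 'joints': array([-6.83891010e+01,  2.01255617e+01,  9.46770101e+01, -7.52916933e-04,
        6.52642144e+01, -4.84902892e+00]), 'joint_vel': array([ 0.04190136,  0.00264757, -0.04703441,  0.0654462 , -0.0405519 ,
        0.07674555]), 'effort': array([-8.84002166e-04, -4.97317314e+01, -2.85254520e+01,  6.97962684e-02,
        2.57103669e-02, -1.06827274e-04]), 'eef_pos': array([ 244.94303497, -492.06553248,  218.08932237]), 'orientation': array([-1.79933395e+02, -4.96444725e-03,  2.64602405e+01]), 'contact_force': array([-0.05438176, -0.21914088, -1.17595529]), 'torque': array([-0.01116877, -0.01716441,  0.0649464 ]), 'finger_gap': 0.9997656066915563}
{'mtx': array([[425.34228595,   0.        , 321.08813115],
       [  0.        , 425.34228595, 202.31327861],
       [  0.        ,   0.        ,   1.        ]]), 'origin': array([ 426.95291968,  -39.8114961 , 1231.61938187]), 'orientation': array([-1.72420637e+02, -7.21281538e-02, -8.86320050e+01])}
{'mtx': array([[397.05519176,   0.        , 324.30093309],
       [  0.        , 397.05519176, 200.45763206],
       [  0.        ,   0.        ,   1.        ]]), 'origin': array([ -2.63201138, 719.38412019, 693.08538768]), 'orientation': array([-122.29399189,    1.06411362, -142.56665398])}
```

View pics/top0.png

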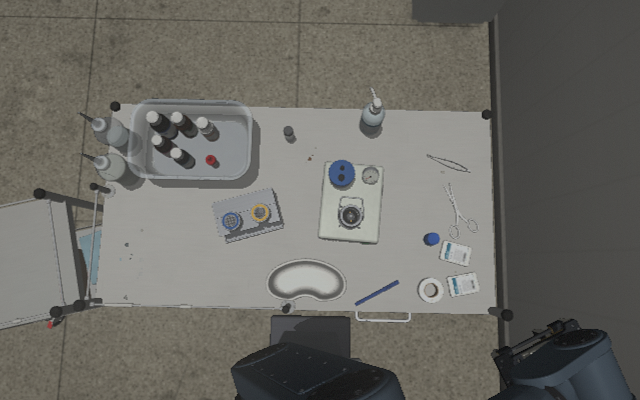

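View pics/scene0.png

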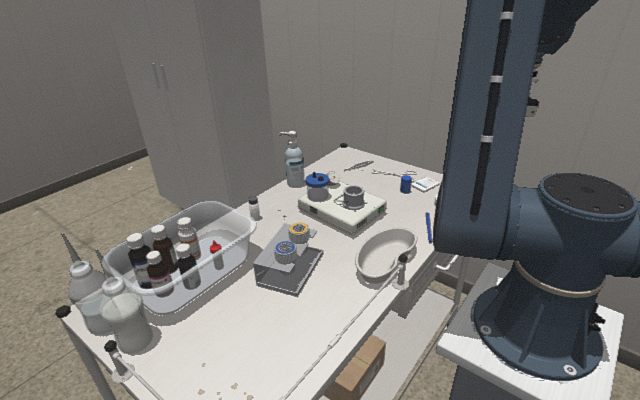

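The top view shows the rack near (248,215) with the blue cell at (231,221) and the yellow one at (261,212). The pump turret is near (351,216). The rack's front is the side facing the robot. I'll enlarge it next.

```bash
python3 - <<'E'
from h import *
i=cv2.imread('pics/top0.png')
a=cv2.resize(i[180:250,200:300],None,fx=8,fy=8,interpolation=cv2.INTER_CUBIC);cv2.imwrite('pics/c1.png',a)
a=cv2.resize(i[155:250,305:395],None,fx=6,fy=6,interpolation=cv2.INTER_CUBIC);cv2.imwrite('pics/c2.png',a)
z=np.load('top0.npz')
for u,v in [(231,221),(261,212),(245,197),(351,216),(351,205),(340,172),(330,225),(248,205)]:
    print(u,v,world(z,u,v,z['d'][v,u]).round(1))
E
```

```text
231 221 [520.9 200.  106.6]
261 212 [546.6 121.3 108.2]
245 197 [590.8 172.1  72.9]
351 216 [ 544.4 -119.7   82.3]
351 205 [ 572.6 -118.2   96.8]
340 172 [658.8 -86.3 113.4]
330 225 [521.3 -63.9  47. ]
248 205 [568.3 162.1  77.3]
```

View pics/c1.png

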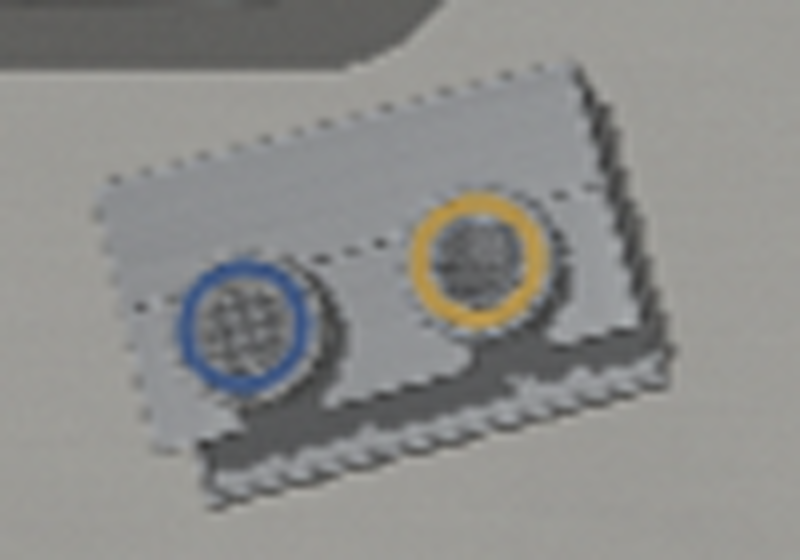

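View pics/c2.png

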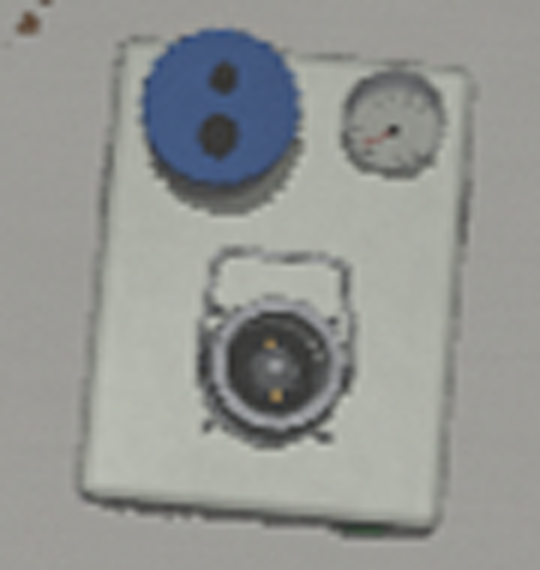

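```bash
cat >> h.py <<'E'
def deltas(target,yaw=None):
    s=arm.read_state();p=np.array(s['eef_pos']);Rm=rot(s['orientation'])
    d=Rm.T@(np.array(target)-p)
    y=Rm[:,0];cy=np.degrees(np.arctan2(y[1],y[0]))
    t=0 if yaw is None else (cy-yaw+180)%360-180   # turn about tool z (down)
    print('pos',p.round(1),'ori',np.array(s['orientation']).round(2),'delta',(d/200).round(4),'turn deg',round(t,2),'share',round(t/360,4),'F',np.array(s['contact_force']).round(1),'t',s['t'],'j',np.array(s['joints']).round(1))
E
python3 - <<'E'
from h import *
c=cam('wrist');print(c)
s=arm.read_state();Rm=rot(s['orientation']);print('cam in tool',Rm.T@(c['origin']-s['eef_pos']),'\n',Rm.T@rot(c['orientation']))
z=np.load('top0.npz')
q=lambda x,y:(200+(x-3.5)/8,180+(y-3.5)/8)
for n,x,y,h in [('bl',100,185,75),('br',575,65,75),('fl',165,450,75),('fr',650,330,75),('blue',245,327,105),('yel',480,260,105)]:
    print(n,atz(z,*q(x,y),h).round(1))
q=lambda x,y:(305+(x-2.5)/6,155+(y-2.5)/6)
for n,x,y,h in [('tur',275,365,98),('pin1',270,345,70),('pin2',276,396,70),('jar',222,107,131),('gauge',394,130,100)]:
    print(n,atz(z,*q(x,y),h).round(1))
E
```

```text
{'mtx': array([[293.78736567,   0.        , 317.17970814],
       [  0.        , 293.78736567, 201.67434131],
       [  0.        ,   0.        ,   1.        ]]), 'origin': array([ 313.7832037 , -457.23318047,  384.86373295]), 'orientation': array([ 1.64055217e+02,  2.99513653e-02, -6.35677395e+01])}
cam in tool [  77.14659692   -0.71014552 -166.67611169] 
 [[-5.05724968e-04 -9.61506844e-01 -2.74780518e-01]
 [ 9.99999747e-01 -6.23875959e-04  3.42586749e-04]
 [-5.00828463e-04 -2.74780275e-01  9.61506916e-01]]
bl [572.6 261.2  75. ]
br [618.2 100.1  75. ]
fl [482.6 234.   75. ]
fr [527.3  71.   75. ]
blue [522.5 202.6 105. ]
yel [546.7 125.5 105. ]
tur [ 544.3 -117.    98. ]
pin1 [ 556.3 -116.5   70. ]
pin2 [ 533.  -119.6   70. ]
jar [654.1 -89.8 131. ]
gauge [ 651.9 -169.   100. ]
```

```bash
python3 -c "
from h import *
deltas([515,180,240],106.3)"
```

```text
pos [ 245.  -492.1  218.2] ori [-179.94   -0.     26.46] delta [ 2.7061 -2.4069 -0.1064] turn deg -79.84 share -0.2218 F [ 0.4 -0.4  1.3] t 0.1 j [-68.4  20.1  94.7  -0.   65.3  -4.8]
```

step_arm(deltas=[1, -0.89, -0.1, 0, 1, -0.89, -0.1, 0, 1, -0.89, -0.1, 0, 1, -0.89, -0.1, 0], jaw=-1)

```text
t: 0.6
eef_pos: [338.0, -259.0, 237.0]
orientation: [-179.9, -0.0, 26.4]
contact_force: [0.9, 0.3, 0.2]
finger_gap: 0.998
```

step_arm(deltas=[1, -0.89, 0, 0, 1, -0.89, 0, 0, 1, -0.89, 0, 0, 1, -0.89, 0, 0])

```text
t: 1.1
eef_pos: [431.0, -26.8, 237.3]
orientation: [-180.0, -0.0, 26.4]
contact_force: [1.4, -1.1, -0.2]
finger_gap: 1.001
```

```bash
python3 -c "
from h import *
deltas([515,180,240],106.3)"
```

```text
pos [431.  -26.8 237.3] ori [-1.7995e+02 -2.0000e-02  2.6430e+01] delta [ 0.8363 -0.7388 -0.0125] turn deg -79.87 share -0.2219 F [ 1.4 -1.1 -0.2] t 1.1 j [-9.800e+00  6.300e+00  1.096e+02  1.000e-01  6.410e+01  5.380e+01]
```

step_arm(deltas=[0.836, -0.739, -0.0125, -0.222, 0.836, -0.739, -0.0125, -0.222, 0.836, -0.739, -0.0125, -0.222, 0.836, -0.739, -0.0125, -0.222, 0.836, -0.739, -0.0125, -0.222, 0.836, -0.739, -0.0125, -0.222, 0.836, -0.739, -0.0125, -0.222, 0.836, -0.739, -0.0125, -0.222, 0.836, -0.739, -0.0125, -0.222])

```text
t: 2.22
eef_pos: [514.8, 180.0, 239.8]
orientation: [-180.0, -0.1, 106.3]
contact_force: [-0.1, -0.4, 0.1]
finger_gap: 0.996
```

```bash
python3 - <<'E'
from h import *
deltas([515,180,240],106.3)
c,i,d=save('wrist','w1')
E
```

```text
pos [514.8 180.  239.8] ori [-1.7998e+02 -5.0000e-02  1.0631e+02] delta [-0.0003  0.0011 -0.0012] turn deg 0.01 share 0.0 F [-0.1 -0.4  0.1] t 2.225 j [14.4 18.4 93.9  0.1 67.7 -2. ]
```

View pics/w1.png

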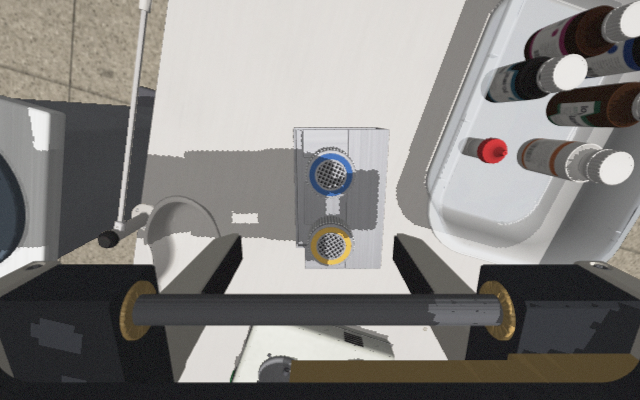

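```bash
python3 - <<'E'
from h import *
i=cv2.imread('pics/w1.png')
a=cv2.resize(i[120:275,280:400],None,fx=5,fy=5,interpolation=cv2.INTER_CUBIC)[:, :600];cv2.imwrite('pics/c3.png',a[:600]);print(a.shape)
z=np.load('w1.npz');d=z['d'];K=z['mtx']
v,u=np.mgrid[0:400,0:640];P=np.stack([(u-K[0,2])/K[0,0]*d,(v-K[1,2])/K[1,1]*d,d],-1)@rot(z['orientation']).T+z['origin']
m=(u>410)&(v<240)&(d>0);print('bin max z',P[m][:,2].max(), 'within 120 of blue', P[m&(np.hypot(P[...,0]-522,P[...,1]-202)<140)][:,2].max())
for uu,vv in [(430,150),(340,206),(375,200),(331,155),(331,190)]: print(uu,vv,P[vv,uu].round(1))
hsv=cv2.cvtColor(i,cv2.COLOR_BGR2HSV)
for n,lo,hi in [('blue',100,125),('yel',12,30)]:
    mk=((hsv[...,0]>=lo)&(hsv[...,0]<=hi)&(hsv[...,1]>110)&(u>300)&(u<365)&(v>135)&(v<275)).astype(np.uint8)
    cs,_=cv2.findContours(mk,cv2.RETR_EXTERNAL,cv2.CHAIN_APPROX_NONE);c=max(cs,key=cv2.contourArea)
    e=cv2.fitEllipse(c);print(n,e,atz(z,*e[0],105).round(1),'median z',np.median(P[mk>0][:,2]))
E
```

```text
(775, 600, 3)
bin max z 250.58541166282774 within 120 of blue 250.58541166282774
430 150 [653.6 256.8   1. ]
340 206 [547.4 166.1  76.1]
375 200 [584.6 184.3  75.2]
331 155 [517.3 223.2 106.7]
331 190 [528.1 188.2 106.1]
blue ((330.454345703125, 174.39999389648438), (40.939979553222656, 41.46458435058594), 49.0074577331543) [522.8 203.7 105. ] median z 106.22570210730595
yel ((330.3935852050781, 245.3895721435547), (35.86532211303711, 39.19886016845703), 82.72563934326172) [546.2 127.  105. ] median z 106.20517306966127
```

View pics/c3.png

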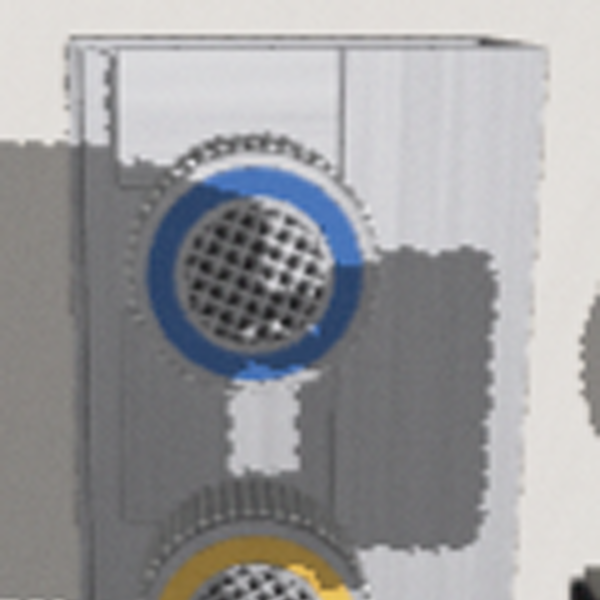

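```bash
python3 - <<'E'
from h import *
i=cv2.imread('pics/w1.png')
a=cv2.resize(i[120:275,280:400],None,fx=5,fy=5,interpolation=cv2.INTER_CUBIC)[200:];cv2.imwrite('pics/c4.png',a)
z=np.load('w1.npz')
P=[atz(z,280+x/5,120+y/5,75)[:2] for x,y in [(545,50),(515,600),(72,40),(345,50),(115,50)]]
print(np.round(P,1)); d=P[0]-P[1];print(np.degrees(np.arctan2(-d[0],d[1])))
E
```

```text
[[572.9 263.9]
 [610.9 139.2]
 [472.8 236.9]
 [530.8 251.6]
 [482.4 237.4]]
16.915854435016758
```

View pics/c4.png

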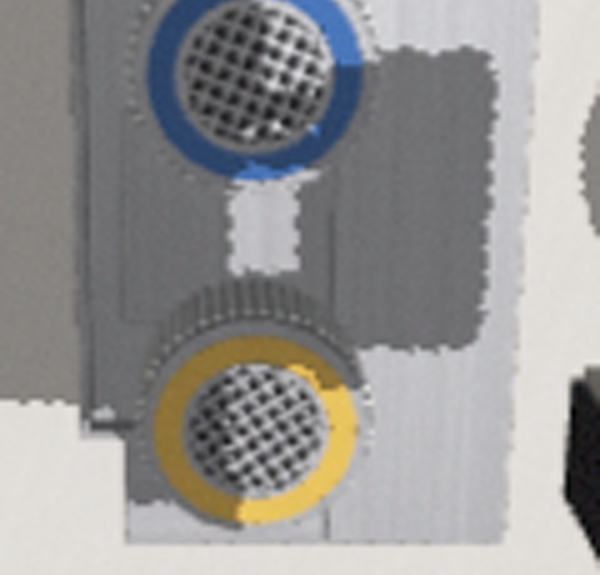

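```bash
python3 - <<'E'
from h import *
z=np.load('w1.npz')
fr,br,bl,fl=[atz(z,280+x/5,120+y/5,75)[:2] for x,y in [(125,743),(505,743),(545,48),(116,48)]]
print(np.round([fr,br,bl,fl],1))
for a,b in [(fr,fl),(br,bl)]:
    d=b-a;print(np.hypot(*d),np.degrees(np.arctan2(-d[0],d[1])))
for a,b in [(fr,br),(fl,bl)]:
    d=b-a;print(np.hypot(*d),np.degrees(np.arctan2(d[1],d[0])))
y=np.radians(16.6);X=np.array([np.cos(y),np.sin(y)]);Y=np.array([-X[1],X[0]])
c=(fr+br+bl+fl)/4;o=c-X*12.5;print('origin',o)
for n,p in [('blue',(522.7,203.3)),('yel',(546.3,126.5))]:
    q=np.array(p)-o;print(n,q@X,q@Y)
deltas([522.7,203.3,130],106.6)
E
```

```text
[[530.1  75.2]
 [621.6 101.9]
 [572.8 264.3]
 [482.5 237.9]]
169.56527380562986 16.2967967858763
169.5787100043343 16.73733501052732
95.39707672017359 16.27715583156561
94.09322310152186 16.28201302537758
origin [539.76318105 166.25411827]
blue -5.76845411945176 40.3766570877613
yel -5.0929079787766725 -39.96476210191829
pos [514.8 180.  239.8] ori [-1.7998e+02 -5.0000e-02  1.0624e+02] delta [0.1004 0.0708 0.5489] turn deg -0.36 share -0.001 F [ 0.2 -0.6 -0.2] t 2.275 j [14.4 18.4 93.9  0.1 67.7 -1.9]
```

```bash
python3 - <<'E'
from h import *
y=np.radians(16.4);X=np.array([np.cos(y),np.sin(y)]);Y=np.array([-X[1],X[0]]);o=np.array([539.8,166.3])
for f in ['w1','top0']:
    z=np.load(f+'.npz');d=z['d'];K=z['mtx']
    v,u=np.mgrid[0:400,0:640];P=np.stack([(u-K[0,2])/K[0,0]*d,(v-K[1,2])/K[1,1]*d,d],-1)@rot(z['orientation']).T+z['origin']
    q=P[...,:2]-o;a=q@X;b=q@Y;Z=P[...,2]
    s=(abs(b)<80)&(abs(Z-75.5)<3)&(d>0);print(f,'sheet x',np.percentile(a[s],[0.5,2,98,99.5]).round(1),'y',np.percentile(b[s],[1,99]).round(1))
    for cy in(40,-40):
        s=(abs(b-cy)<28)&(abs(Z-106)<4)&(abs(a)<45);print(cy,'ring x',np.percentile(a[s],[1,99]).round(1),'y',np.percentile(b[s],[1,99]).round(1))
E
```

```text
w1 sheet x [-35.1 -33.6 318.7 334.7] y [-78.2  79. ]
40 ring x [-30.   18.5] y [17.5 65. ]
-40 ring x [-28.8  19.1] y [-62.6 -14. ]
top0 sheet x [-35.8 -34.3 318.4 330.9] y [-78.8  79.1]
40 ring x [-31.2  17.1] y [14.4 62.7]
-40 ring x [-29.4  17.9] y [-64.3 -17.6]
```

step_arm(deltas=[0.1, 0.07, 0, 0, 0.1, 0.07, 0.3, 0, 0.1, 0.07, 0.6, 0, 0.1, 0.07, 0.6, 0, 0.1, 0.07, 0.6, 0])

```text
t: 2.9
eef_pos: [523.7, 203.5, 121.9]
orientation: [179.9, -0.1, 106.2]
contact_force: [0.3, -0.4, -0.5]
finger_gap: 0.999
```

```bash
python3 - <<'E'
from h import *
deltas([522.7,203.3,79],106.4)
c,i,d=save('wrist','w2')
E
```

```text
pos [523.7 203.5 121.9] ori [ 1.7988e+02 -6.0000e-02  1.0619e+02] delta [ 2.000e-04 -5.500e-03  2.147e-01] turn deg -0.21 share -0.0006 F [ 0.3 -0.4 -0.5] t 2.9 j [16.5 28.  97.9  0.1 54.   0.2]
```

View pics/w2.png

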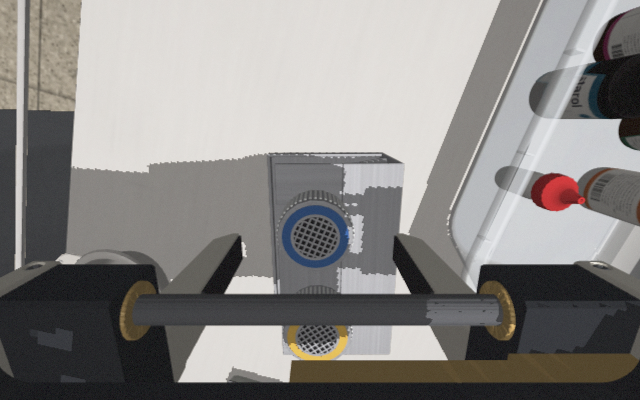

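The blue ring is at (315,236), between fingertips at u of about 240 and 397, so it is centred. I'll descend and grip.

step_arm(deltas=[0, -0.005, 0.1, 0, 0, -0.005, 0.214, 0, 0, -0.005, 0.214, 0, 0, -0.005, 0.214, 0])

```text
t: 3.45
eef_pos: [524.2, 203.7, 81.6]
orientation: [179.6, -0.1, 106.2]
contact_force: [0.0, -0.3, -0.2]
finger_gap: 1.0
```

step_arm(deltas=[0, 0, 0, 0, 0, 0, 0, 0, 0, 0, 0, 0, 0, 0, 0, 0, 0, 0, 0, 0, 0, 0, 0, 0], jaw=1, newtons=40)

```text
t: 4.2
eef_pos: [524.0, 203.6, 81.5]
orientation: [179.7, -0.1, 106.2]
contact_force: [-2.0, -0.1, 1.8]
finger_gap: 0.554
```

```bash
python3 - <<'E'
from h import *
print(arm.read_state()['finger_gap']*93)
deltas([522.7,203.3,79],106.4)
E
```

```text
51.49301482363901
pos [524.  203.6  81.5] ori [ 1.7969e+02 -6.0000e-02  1.0619e+02] delta [ 0.0002 -0.0066  0.0126] turn deg -0.21 share -0.0006 F [-2.  -0.1  1.8] t 4.2 j [16.5 31.3 99.4  0.1 49.   0.2]
```

step_arm(deltas=[0, 0, -0.015, 0, 0, 0, -0.015, 0, 0, 0, -0.015, 0])

```text
t: 4.58
eef_pos: [524.0, 203.6, 84.5]
orientation: [179.7, -0.1, 106.2]
contact_force: [0.1, 0.3, -2.3]
finger_gap: 0.552
```

```bash
python3 - <<'E'
from h import *
deltas([524-.9595*75,203.6-.282*75,84],106.2)
E
```

```text
pos [524.  203.6  84.5] ori [ 1.7968e+02 -6.0000e-02  1.0619e+02] delta [-1.50e-03 -3.75e-01  3.00e-04] turn deg -0.01 share -0.0 F [ 0.1  0.3 -2.3] t 4.575 j [16.5 31.  99.3  0.1 49.4  0.2]
```

step_arm(deltas=[0, -0.05, 0, 0, 0, -0.12, 0, 0, 0, -0.19, 0, 0, 0, -0.26, 0, 0, 0, -0.33, 0, 0, 0, -0.38, 0, 0, 0, -0.38, 0, 0])

```text
t: 5.45
eef_pos: [450.5, 182.3, 84.1]
orientation: [179.7, -0.1, 106.2]
contact_force: [0.7, -1.1, -3.1]
finger_gap: 0.555
```

```bash
python3 - <<'E'
from h import *
deltas([544,-117.5,160],106.2)
c,i,d=save('wrist','w3')
c,i,d=save('scene','s3')
E
```

```text
pos [450.5 182.3  84.1] ori [ 1.7969e+02 -6.0000e-02  1.0619e+02] delta [-1.5696  0.0332 -0.3807] turn deg -0.01 share -0.0 F [ 0.7 -1.1 -3.1] t 5.45 j [1.650e+01 2.470e+01 1.107e+02 1.000e-01 4.440e+01 3.000e-01]
```

View pics/w3.png

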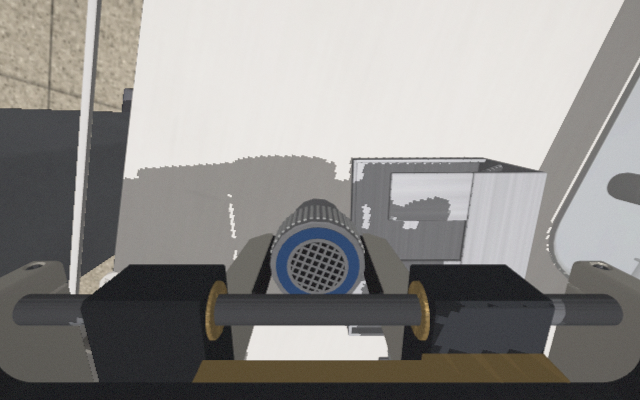

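View pics/s3.png

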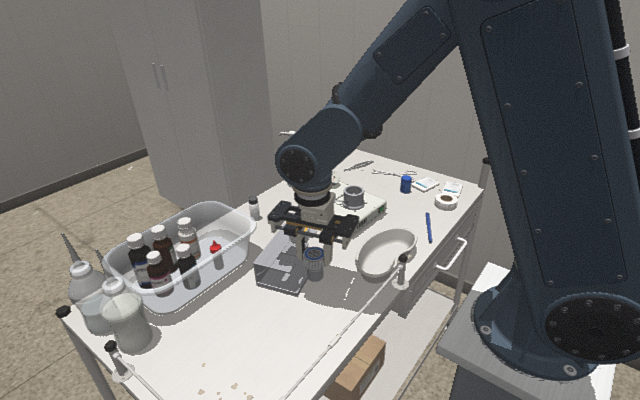

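Blue cell is out of the slot and held in the fingers at (318,262), and the rack is empty at that slot. Next I lift it and carry it past the turret so the camera can see inside.

step_arm(deltas=[0, 0, -0.25, 0, 0, 0, -0.5, 0, 0, 0, -0.75, 0, -0.25, 0, -0.75, 0, -0.5, 0.05, -0.75, 0, -0.75, 0.1, -0.75, 0, -1, 0.15, -0.75, 0, -1, 0.15, -0.75, 0])

```text
t: 6.55
eef_pos: [536.4, -4.2, 233.9]
orientation: [179.6, -0.0, 106.0]
contact_force: [-0.2, 0.3, -2.4]
finger_gap: 0.552
```

```bash
python3 - <<'E'
from h import *
deltas([569,-203,235],106.2)
E
```

```text
pos [536.4  -4.2 233.9] ori [ 1.7964e+02 -3.0000e-02  1.0599e+02] delta [-1.0004 -0.117  -0.007 ] turn deg -0.21 share -0.0006 F [-0.2  0.3 -2.4] t 6.55 j [ -5.5  17.6  95.9   0.2  66.2 -21.6]
```

step_arm(deltas=[-0.3, -0.03, 0, 0, -0.6, -0.06, 0, 0, -0.9, -0.1, 0, 0, -1, -0.117, 0, 0, -1, -0.117, 0, 0, -1, -0.117, 0, 0])

```text
t: 7.3
eef_pos: [569.0, -201.3, 233.6]
orientation: [179.6, -0.1, 106.1]
contact_force: [-0.1, 1.3, -1.3]
finger_gap: 0.555
```

```bash
python3 - <<'E'
from h import *
deltas([569,-203,235],106.2)
c,i,d=save('wrist','w4')
a=cv2.resize(i[100:240,250:400][:,:,::-1],None,fx=4,fy=4,interpolation=cv2.INTER_CUBIC);cv2.imwrite('pics/c5.png',a)
E
```

```text
pos [ 569.  -201.3  233.6] ori [ 1.7964e+02 -7.0000e-02  1.0605e+02] delta [-0.0081 -0.0022 -0.0071] turn deg -0.15 share -0.0004 F [-0.1  1.3 -1.3] t 7.3 j [-24.   24.8  85.5   0.3  69.5 -40.2]
```

View pics/w4.png

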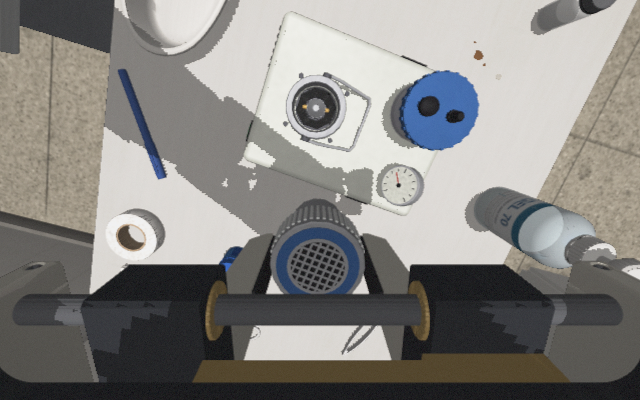

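```bash
python3 - <<'E'
from h import *
i=cv2.imread('pics/w4.png')
a=cv2.resize(i[65:150,270:370],None,fx=7,fy=7,interpolation=cv2.INTER_CUBIC);cv2.imwrite('pics/c5.png',a)
a=cv2.resize(i[190:300,265:375],None,fx=5,fy=5,interpolation=cv2.INTER_CUBIC);cv2.imwrite('pics/c6.png',a)
z=np.load('w4.npz');d=z['d'];K=z['mtx']
v,u=np.mgrid[0:400,0:640];P=np.stack([(u-K[0,2])/K[0,0]*d,(v-K[1,2])/K[1,1]*d,d],-1)@rot(z['orientation']).T+z['origin']
m=(abs(P[...,2]-98)<2.5)&(u>280)&(u<350)&(v>65)&(v<150)
print(P[m].mean(0),m.sum()); ys,xs=np.nonzero(m);print(xs.min(),xs.max(),ys.min(),ys.max())
(cx,cy),(w,h),_=cv2.minAreaRect(P[m][:,:2].astype(np.float32));print(cx,cy,w,h)
m=(P[...,2]>50)&(P[...,2]<130)&(u>275)&(u<375)&(v>60)&(v<155); print('max z near',np.percentile(P[m][:,2],[50,90,99,100]))
E
```

```text
[ 544.61489311 -116.35789641   98.43210729] 1140
286 346 75 138
544.8377685546875 -117.41987609863281 58.874942779541016 58.85973358154297
max z near [ 51.53923614  98.04626581  99.56565889 101.29646986]
```

View pics/c5.png

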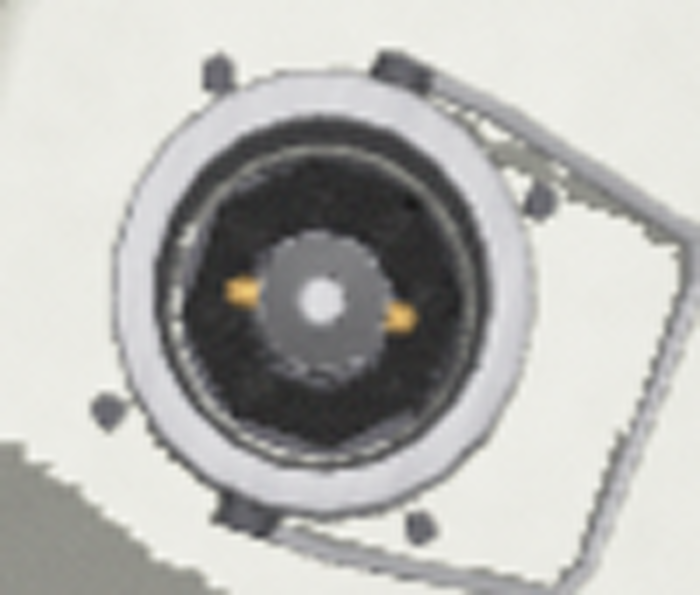

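View pics/c6.png

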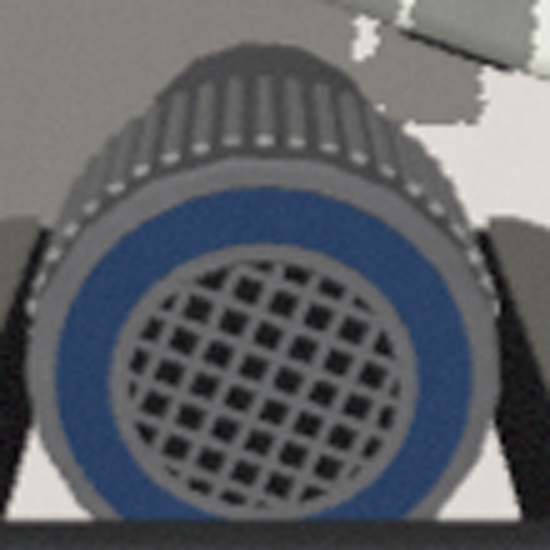

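```bash
python3 - <<'E'
from h import *
z=np.load('w4.npz')
q=lambda x,y:(270+(x-3)/7,65+(y-3)/7)
print('tur',atz(z,*q(322,294),98),'inner rim',atz(z,*q(322,292),98),'spig',atz(z,*q(322,300),86))
a,b=atz(z,*q(243,292),70.2),atz(z,*q(402,318),70.2);d=b-a;print(a,b,np.hypot(*d[:2]),'pin yaw',np.degrees(np.arctan2(d[1],d[0])))
q=lambda x,y:(265+(x-2)/5,190+(y-2)/5)
s=arm.read_state();zt=s['eef_pos'][2]-6.5+31
for p1,p2 in [((130,345),(390,425)),((195,275),(375,330)),((225,490),(300,265)),((150,400),(195,285))]:
    A,B=atz(z,*q(*p1),zt),atz(z,*q(*p2),zt);d=B-A;print('mesh',np.degrees(np.arctan2(d[1],d[0]))%90)
print(atz(z,*q(265,380),zt), s['eef_pos'])
E
```

```text
tur [ 544.6783227  -117.02896099   98.        ] inner rim [ 544.60514477 -116.77278445   98.        ] spig [ 544.80933926 -117.41998037   86.        ]
[ 532.77476057 -119.13703219   70.2       ] [ 557.20436668 -116.0606397    70.2       ] 24.622547502612314 pin yaw 7.1774114343971975
mesh 86.97969080476636
mesh 87.44715109058482
mesh 89.26698053205702
mesh 85.58047170625706
[ 569.33621839 -200.29015439  258.21684155] [ 569.0457427  -201.28534125  233.71684155]
```

```bash
python3 - <<'E'
from h import *
deltas([544.7,-117.2,160],106.0)
E
```

```text
pos [ 569.  -201.3  233.7] ori [ 1.7964e+02 -5.0000e-02  1.0608e+02] delta [ 0.4374 -0.0029  0.369 ] turn deg 0.08 share 0.0002 F [ 0.8  0.5 -2.1] t 7.35 j [-24.   24.7  85.5   0.3  69.5 -40.2]
```

step_arm(deltas=[0.15, 0, 0, 0, 0.3, 0, 0, 0, 0.437, -0.003, 0, 0, 0.437, -0.003, 0.1, 0, 0.437, -0.003, 0.25, 0, 0.437, -0.003, 0.369, 0, 0.437, -0.003, 0.369, 0, 0.437, -0.003, 0.369, 0])

```text
t: 8.35
eef_pos: [545.2, -116.8, 161.2]
orientation: [179.6, -0.0, 106.1]
contact_force: [-0.4, -0.1, -1.7]
finger_gap: 0.551
```

```bash
python3 - <<'E'
from h import *
deltas([544.7,-117.2,122],106.0)
c,i,d=save('wrist','w5');c,i,d=save('scene','s5')
a=cv2.resize(i[140:260,270:430][:,:,::-1],None,fx=5,fy=5,interpolation=cv2.INTER_CUBIC);cv2.imwrite('pics/c7.png',a)
E
```

```text
pos [ 545.2 -116.8  161.2] ori [ 1.7956e+02 -1.0000e-02  1.0612e+02] delta [-0.0013 -0.0046  0.1959] turn deg 0.12 share 0.0003 F [-0.4 -0.1 -1.7] t 8.35 j [-17.   24.5  97.    0.3  58.1 -33.3]
```

View pics/w5.png

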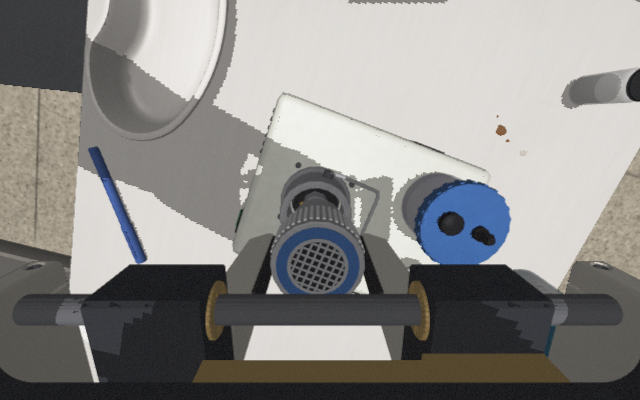

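View pics/c7.png

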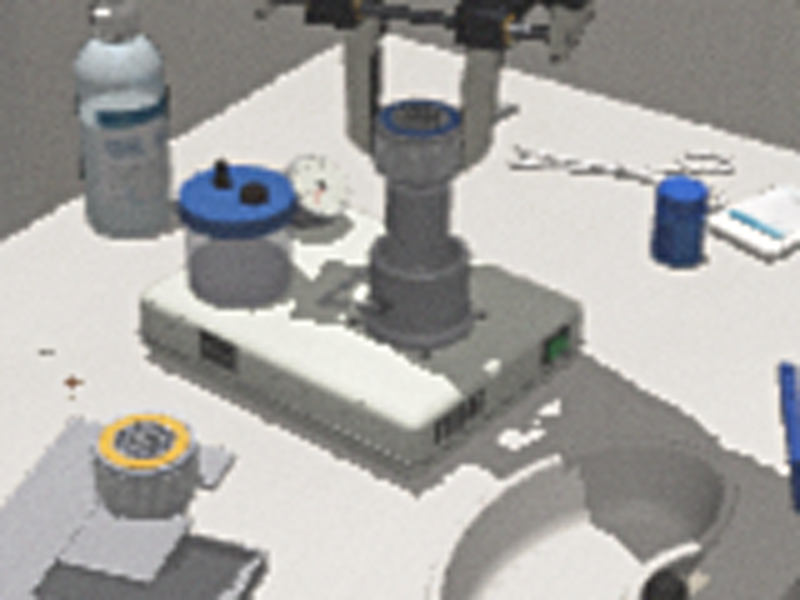

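The cell is centred over the turret mouth, and the yellow cell is still in the rack. I'll lower it.

step_arm(deltas=[-0.001, -0.004, 0.05, 0, -0.001, -0.004, 0.1, 0, -0.001, -0.004, 0.14, 0, -0.001, -0.004, 0.17, 0, -0.001, -0.004, 0.18, 0, -0.001, -0.004, 0.18, 0])

```text
t: 9.2
eef_pos: [544.9, -117.4, 125.2]
orientation: [179.5, 0.0, 106.1]
contact_force: [0.0, -0.2, -2.0]
finger_gap: 0.556
```

```bash
python3 - <<'E'
from h import *
deltas([544.7,-117.2,116.5],106.0)
E
```

```text
pos [ 544.9 -117.4  125.2] ori [179.54   0.   106.1 ] delta [ 0.0014 -0.0008  0.0435] turn deg 0.1 share 0.0003 F [ 0.  -0.2 -2. ] t 9.2 j [-17.1  27.2  98.7   0.3  53.8 -33.4]
```

step_arm(deltas=[0, 0, 0.015, 0, 0, 0, 0.03, 0, 0, 0, 0.045, 0, 0, 0, 0.045, 0, 0, 0, 0.045, 0])

```text
t: 9.82
eef_pos: [545.0, -117.5, 116.3]
orientation: [179.5, 0.0, 106.1]
contact_force: [0.7, 0.6, -1.9]
finger_gap: 0.548
```

step_arm(deltas=[0, 0, 0.005, 0, 0, 0, 0.01, 0, 0, 0, 0.01, 0])

```text
t: 10.2
eef_pos: [545.3, -117.7, 115.2]
orientation: [179.5, 0.1, 106.1]
contact_force: [-3.7, -1.2, 9.8]
finger_gap: 0.552
```

step_arm(deltas=[0, 0, 0.003, -0.007, 0, 0, 0.003, -0.014, 0, 0, 0.003, -0.021, 0, 0, 0.003, -0.021])

```text
t: 10.7
eef_pos: [545.2, -117.7, 114.4]
orientation: [179.5, 0.1, 113.6]
contact_force: [-0.3, -0.5, -1.4]
finger_gap: 0.549
```

The contact force fell to just the cell's weight after a 7.5° turn, so it is probably keyed. I'll turn a little more to centre it, then lower it the free 8 mm.

step_arm(deltas=[0, 0, 0.01, -0.003, 0, 0, 0.02, -0.005, 0, 0, 0.025, -0.005, 0, 0, 0.025, -0.005])

```text
t: 11.2
eef_pos: [545.2, -117.6, 109.3]
orientation: [179.5, 0.1, 115.4]
contact_force: [-0.2, 0.3, -2.4]
finger_gap: 0.548
```

Keyed: it is 6 mm below the pin stop with no force. Now onto the seal and home.

step_arm(deltas=[0, 0, 0.01, 0, 0, 0, 0.018, 0, 0, 0, 0.022, 0, 0, 0, 0.022, 0])

```text
t: 11.7
eef_pos: [545.5, -117.8, 105.3]
orientation: [179.5, 0.2, 115.4]
contact_force: [-1.5, -0.0, 5.3]
finger_gap: 0.554
```

step_arm(deltas=[0, 0, 0.004, 0, 0, 0, 0.008, 0, 0, 0, 0.01, 0, 0, 0, 0.01, 0])

```text
t: 12.2
eef_pos: [545.6, -117.8, 104.4]
orientation: [179.5, 0.2, 115.4]
contact_force: [-6.0, 0.6, 14.7]
finger_gap: 0.552
```

step_arm(deltas=[0, 0, 0.006, 0, 0, 0, 0.01, 0, 0, 0, 0.01, 0, 0, 0, 0.01, 0], newtons=55)

```text
t: 12.7
eef_pos: [545.7, -117.9, 104.3]
orientation: [179.5, 0.2, 115.4]
contact_force: [-9.4, 2.1, 24.1]
finger_gap: 0.552
```

```bash
python3 - <<'E'
from h import *
deltas([545,-117.2,104],115.4)
c,i,d=save('wrist','w6');c,i,d=save('scene','s6')
a=cv2.resize(i[140:260,270:430][:,:,::-1],None,fx=5,fy=5,interpolation=cv2.INTER_CUBIC);cv2.imwrite('pics/c8.png',a)
E
```

```text
pos [ 545.7 -117.9  104.3] ori [179.49   0.19 115.45] delta [ 0.0046 -0.0015  0.0016] turn deg 0.05 share 0.0001 F [-9.4  2.1 24.1] t 12.7 j [-17.1  28.9  99.4   0.3  51.2 -42.7]
```

View pics/c8.png

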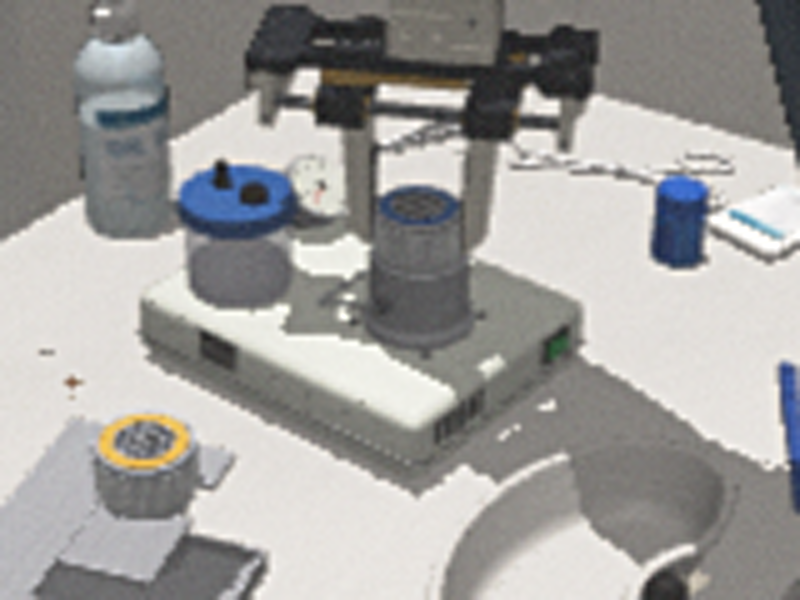

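View pics/w6.png

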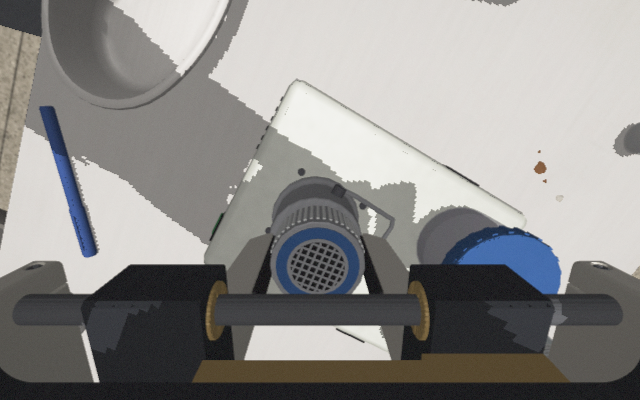

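```bash
python3 - <<'E'
from h import *
for f in ['w6','s6','w5','w3']:
    z=np.load(f+'.npz');d=z['d'];K=z['mtx'];hsv=cv2.cvtColor(z['i'],cv2.COLOR_RGB2HSV)
    v,u=np.mgrid[0:400,0:640];P=np.stack([(u-K[0,2])/K[0,0]*d,(v-K[1,2])/K[1,1]*d,d],-1)@rot(z['orientation']).T+z['origin']
    win=(u>345)&(u<364)&(v>175)&(v<188) if f=='s6' else (u>272)&(u<364)&(v>220)&(v<293)
    m=win&(hsv[...,0]>95)&(hsv[...,0]<128)&(hsv[...,1]>90)&(d>0);print(f,m.sum(),np.median(P[m],0).round(1))
    if f=='s6':
        r=(abs(P[...,2]-98)<1.5)&(np.hypot(P[...,0]-545,P[...,1]+117)<32);print('rim px',r.sum())
E
```

```text
w6 1813 [ 539.6 -109.9  129.1]
s6 26 [ 538.8 -109.4  129.1]
rim px 36
w5 1807 [ 540.3 -108.9  185.8]
w3 1808 [445.8 190.4 108.9]
```

```bash
python3 - <<'E'
from h import *
deltas([545,-117.2,104],115.4)
print(arm.close_job())
E
```

```text
pos [ 545.7 -117.9  104.4] ori [179.49   0.2  115.45] delta [ 0.0046 -0.0015  0.0018] turn deg 0.05 share 0.0001 F [-9.8  2.6 24.5] t 12.8 j [-17.1  28.9  99.4   0.3  51.2 -42.7]
the job is handed in; nothing more can be done
None
```

The blue-ringed cell is home in the turret, and I handed the job in at 12.8 s with the gripper still holding it down.

**What I did**
- **Out of the rack:** I gripped the collar, raised it 3 mm and slid the cell about 77 mm forward, clear of the slot.
- **Keying:** I lowered it into the turret until it stood on the pin, about 12 N of contact. After a 7.5° turn the contact force vanished, and after another 2° it sank freely.
- **Home:** I pushed it past the spring seal until the collar stopped on the rim, gripping with 55 N and pushing down with about 24 N.

**Last checks**
- **Seated:** Both the wrist and scene cameras put the blue ring's top at 129.1 mm. The measured home height is 129 mm: rim at 98 plus the 31 mm seen in the rack. The stop was hard, with about 0.1 mm of travel for 9 N more.
- **Grip:** The cell had not slipped in the jaws.
- **Bystanders:** The yellow-ringed cell is still in its slot and the jar looks untouched. The vial and tape roll were not checked in the final pictures, but no move went near them.

**What disagreed**
- **Axis position:** The cell's axis measured about 29 mm behind the rack's front edge, not the stated 35 to 47 mm. Both cameras agreed, and this did not affect the job.
- **Side force:** About 10 N of sideways force remains at the wrist while pushing.

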